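Fit the retaining ring on the evaporator's drive shaft

ROBOT

A 6-joint arm with a two-finger parallel gripper is mounted at the origin on the work surface. World frame = base frame: x ahead of the robot, y to its left, z up, the work surface at z = 0. Lengths are in m, angles in degrees, forces in N, time in s.
With the tool pointing down it reaches from about 0.25 to 0.725 m from the base axis. Payload 9.7 kg.
Tool frame: the origin (TCP) lies midway between the tips of the shut fingers; the grasp point (between the pads) lies 19 mm behind it; z points along the fingers, y is the line along which they close (so a half turn about z gives the same grasp; the last joint's range is limited). The gripper opens to 85 mm and grips with 20 to 120 N. Pads are 22 mm wide; open, the fingers measure 114 mm over their backs; the gripper's body (76 mm by 85 mm) begins 54 mm behind the grasp point. The pads swing forward as they close: fully open they stand 13 mm farther back than shut.
Start: joints at [71.448, 4.979, 10.078, 95.1, 0, 90], TCP at [0.175, 0.521, 0.231] pointing down, gripper open.
Joint ranges: [-179.16, 179.16], [-48.56, 103.87], [-65.8, 70.77], [-126.05, 130.52], [-82.76, 87.17], [-180, 180]. Speed limits (degrees/s): [127.2, 127.2, 147.25, 180, 180, 180].

INTERFACE

Orientations are given as [roll, pitch, yaw] about the fixed x, y, z axes, in that order (R = Rz(yaw) Ry(pitch) Rx(roll)).
In Python, from workcell import bot gives the robot as it stands. The module is installed in compiled form; this text tells all that it offers.
- The arm moves only by the tool send_rows, never from a script. Its argument "moves" is one flat list of numbers, 7 for each row, row after row: the shift along the world's x, y, z normalised to -1 to 1, where 1 is 0.025 m, then the turn, a rotation vector about the world's x, y, z normalised to -1 to 1, where 1 is 0.15 rad, then the closure, from -1 (fully open) to 1 (shut), so that 0 is half open. A call has 1 to 8 rows; each row shifts and turns the commanded pose from where the row before left it; what a row does not reach is not made up. A row lasts 1/8 s, in which the tool goes at most 62.5 mm and 10.7 degrees, less where a joint would pass 70% of its speed; a pose out of reach is approached as far as the arm can. A call with a number of a shift or a turn outside -1 to 1 is refused whole. A call with a gripper value outside its range is refused whole. The fingers move at their own pace and stop on an object; "squeeze" is the grip in N (left out, the last holds). Time passes only in rows, so rows that do not move let the fingers close. It gives the time, the measured TCP pose, the force, the opening and the grip force at its end, in the units of the state.
- bot.get_obs(): the state, without advancing time (a new reading comes with each control period).
- bot.camera(name): name is "scene" or "side" or "wrist"; returns a dict with "color" (384x512x3 uint8, red, green, blue), "camera_matrix" (3x3 intrinsics, pixels), "R" (3x3) and "t" (3): a world point X has camera coordinates R X + t. Camera axes: x right, y down, z forward; pixel columns grow to the right and rows downward; lengths in m; the calibration is good to about 2 mm. A picture is of the moment at which its call begins. There is no depth.
- bot.job_done(): hands the job in; it is judged then, once.
Trained networks look in the newest picture that a camera, given by its name, has taken for a name from the list of things; names that differ only in an ending like _2 or _b are one class to them, and where a whole thing is asked for, a point or a joint stands for the part that bears it (a point fixed in the world has none). Each returns a list of dicts, best first, with "p" (0 to 1); they miss things now and then, are a little off and sometimes report something else, mostly with a low value. They report only what shows in the picture. A call takes as long as a camera call.
- bot.boxes_of(camera, query): "extent" ([left, top, right, bottom] in pixels, round what is visible of it).
- bot.trace(camera, query): "region" (384x512 bool, what is visible of it) and "extent" ([left, top, right, bottom] in pixels, round what is visible of it).
- bot.landmark_of(camera, query): "pixel" ([column, row] in pixels: a listed point, or the origin of a listed thing).
The state is a dict: "time": time; "q": joint angles; "qd": joint speeds; "joint_efforts": joint torques, N m; "ee_pos": TCP position; "tcp_rot": TCP orientation; "wrist_force": force on the tool from outside, world axes, zero at the start; "torque": the same for the moment, N m; "opening": finger opening in m; "grasp_force": force on a finger pad.
Only numpy, scipy, OpenCV 4.12 (cv2) and the standard library are available. Lean on these libraries where they do the work, as an engineer would, in place of code of your own. Each camera call takes 0.05 s, during which the arm holds its last target. There are 200 camera calls.

TASK

Take the ring pliers, which already carry the retaining ring on their tips, by their two handles off the free-turning turntable. Squeeze the handles fully so that the ring is spread, bring the ring over the upright shaft of the drive unit and lower it level around the shaft into the groove just above the gear, keeping it spread all the way. Finish while holding it there, spread and level in the groove, without letting go of the pliers; leave the other things on the bench where they are.

Things in the scene. Friction and masses are not known exactly. Their poses are not given: they have to be found in the camera images.
- pliers_grip (a point): Middle of the pliers' black grips: centred between the two handles, half-way up, 65 mm behind the pivot; x axis towards the ring, z up. Each grip 10 mm wide, 18 mm tall (9 above and below this point), 57 mm long (17 mm forward, 40 mm back of it). Outside width here 53 mm relaxed (each handle splayed 10 degrees, wider to the rear), 30 mm and parallel when squeezed. 22 mm free under the grips.
- pliers: Ring pliers lying flat on the turntable's pedestal, handles overhanging; origin at the underside of the pivot, x axis towards the ring, z up. Pliers and ring weigh about 200 g and balance about 15 mm behind the pivot, between pivot and grips. Jaws up to 10 mm thick.
- ring_center (a point): Centre of the steel C ring on the pliers' tips, at half its 4 mm thickness: 145 mm ahead of pliers_grip along x and 17 mm lower, fixed there as it opens. Ring parallel to the pliers, 10 mm clear below the jaws, gap towards the pliers, about 50 mm wide outside. Relaxed, 31 mm wide inside: will not pass the shaft. Fully spread, a 40 mm circle inside about this point.
- armleft (a joint): How far the pliers are squeezed, rad: 0 relaxed (ring closed), 0.176 fully squeezed against the stop (ring fully spread). Both handles move together. A spring opens them: about 3 N on each handle at first, 10 N at the stop, so any firm grip squeezes them fully.
- groove (a point): On the drive unit's upright shaft axis, at mid height of the groove, 75 mm above the bench. Groove 9 mm wide, 29 mm across; its lower side is the gear's top face (gear 78 mm across the teeth), its upper side the shaft end, 35 mm across, from 4.5 to 12.5 mm above this point. Unit fixed; housing 120 x 110 mm, 55 mm tall.
- turntable_top (a point): Centre of the top of the turntable's round pedestal (56 mm across, 26 mm above the disc), on which the pliers lie. The disc is 250 mm across, its top 24 mm above the bench; it turns freely on a fixed foot.
- beaker: Bystander, to be left alone: the empty glass beaker, 70 mm wide, 90 mm tall; origin at its underside.
- jar: Bystander, to be left alone: the amber glass jar, 60 mm wide, 80 mm tall; origin at its underside.
- vial: Bystander, to be left alone: the small glass vial, 28 mm wide, 50 mm tall; origin at its underside.
- spanner: Bystander, to be left alone: the steel spanner lying flat (its own x axis runs along it); origin at its underside.
- driver: Bystander, to be left alone: the screwdriver lying flat (its own x axis runs along it); origin at its underside.
- collar: Bystander, to be left alone: the spare aluminium collar lying flat, 48 mm wide, 12 mm tall; origin at its underside.
- flask: Bystander, to be left alone: the small conical flask, 68 mm wide, 90 mm tall; origin at its underside.

How it is judged (in metres and radians):
On the way, in this order (a step that is already met when the one before it is completed fails the run):
1. the pliers are lifted clear of the turntable by their two handles (contact force between each of armleft, armright and the fingers above 2 N and contact force between pliers and turntable below 0.05 N and height (world z) of pliers_grip above 0.075 m and height (world z) of ring_center above 0.055 m), for 0.2 s.
2. the spread ring is above the shaft's end, over its axis and level (contact force between each of armleft, armright and the fingers above 2 N and value of joint armleft above 0.14 rad and angle between ring_center's own z axis and vertical below 0.14 rad and horizontal distance between ring_center and groove below 0.008 m and z of ring_center in the frame of groove above 0.0135 m), for 0.1 s.
At the end, for the whole second after the job is handed in: Both fingers grip the handles (over 2 N each), squeezed beyond 0.14 rad (ring spread); ring centre within 6 mm of the shaft axis and 4.5 mm above or below the groove's mid height; ring level within 0.14 rad; pliers at rest (contact force between each of armleft, armright and the fingers above 2 N and value of joint armleft above 0.14 rad and angle between ring_center's own z axis and vertical below 0.14 rad and horizontal distance between ring_center and groove below 0.006 m and z of ring_center in the frame of groove between -0.0045 and 0.0045 m and linear speed of pliers below 0.02 m/s); the arm keeps its last pose, push and grip.
It fails at once if the ring closes while it is around the shaft (value of joint armleft below 0.12 rad and horizontal distance between ring_center and groove below 0.008 m and z of ring_center in the frame of groove below 0.0105 m).
It fails at once if one of the other things on the bench is pushed away (over 25 mm) (distance of any of beaker, jar, vial, spanner, driver, collar, flask from where it was at the start of the episode above 0.025 m).
It fails at once if a glass is tipped over (angle between any of beaker, jar, vial, flask's own z axis and vertical above 0.6 rad).
It also fails if it takes over 38 s, if anything falls off the work surface, if the arm or the gripper's body presses on something with over 40 N, if the wrist force passes 120 N, or if a joint passes its speed limit or range.

## Working session

There is one attempt and no reset: what is moved stays moved. The work goes in short steps, Python scripts to look and compute and a tool call to move; the robot and the scene stay as the last step left them, time stands still between calls to the robot, and variables do not carry over. Pictures are saved under pics/ and viewed, at most 10 in all, crops included, and the job is handed in when it is done.

Besides the shell and the picture viewer there is one more tool, called after ">>>" as name(argument=value, ...) on one line, values as JSON. send_rows: Moves the arm, as the interface text tells. Its arguments: {"type":"object","properties":{"moves":{"type":"array"},"squeeze":{"type":"number"}},"required":["moves"]}

```bash
mkdir -p pics; cat > h.py <<'E'
import numpy as np, cv2
from workcell import bot
def cams(names=("scene","side")):
    return {n:bot.camera(n) for n in names}
def ray(c,px):
    K,R,t=map(np.array,(c["camera_matrix"],c["R"],c["t"]))
    d=R.T@np.linalg.solve(K,[px[0],px[1],1.]); o=-R.T@t
    return o,d/np.linalg.norm(d)
def atz(c,px,z):
    o,d=ray(c,px); return o+d*(z-o[2])/d[2]
def tri(rs):
    A=sum(np.eye(3)-np.outer(d,d) for o,d in rs); b=sum((np.eye(3)-np.outer(d,d))@o for o,d in rs)
    return np.linalg.solve(A,b)
def proj(c,X):
    p=np.array(c["camera_matrix"])@(np.array(c["R"])@np.array(X)+np.array(c["t"])); return p[:2]/p[2]
E
cat > m.py <<'E'
from h import *
np.set_printoptions(precision=4,suppress=True)
C=cams(("scene","side","wrist"))
for n,c in C.items():
    cv2.imwrite(f"pics/a_{n}.png",c["color"][...,::-1]); 
Z=dict(pliers_grip=.081,ring_center=.064,groove=.075,turntable_top=.05,pliers=.05,beaker=0,jar=0,vial=0,flask=0,spanner=0,driver=0,collar=0)
for q,z in Z.items():
    for n,c in C.items():
        L=bot.landmark_of(n,q)
        for l in L[:2]: print(q,n,round(l["p"],2),np.array(l["pixel"]).round(1),atz(c,l["pixel"],z)[:2])
print(bot.get_obs())
a=np.hstack([C["scene"]["color"],C["side"]["color"]])
cv2.imwrite("pics/a.png",cv2.resize(a,(800,300))[...,::-1])
E
python3 m.py
```

```text
pliers_grip scene 0.68 [321.8 228. ] [0.5331 0.229 ]
pliers_grip side 0.6 [195.4 177.9] [0.4931 0.1597]
ring_center scene 0.79 [268.9 254.4] [0.6834 0.218 ]
ring_center scene 0.61 [284.3 189.6] [0.5057 0.0403]
ring_center side 0.94 [243.9 171.9] [0.6426 0.1462]
ring_center side 0.64 [312. 344.] [ 0.4452 -0.4201]
groove scene 0.68 [198.  173.3] [ 0.6761 -0.1403]
groove side 0.74 [317.9 215. ] [ 0.6804 -0.1492]
turntable_top scene 0.57 [306.8 237. ] [0.5615 0.21  ]
turntable_top scene 0.3 [302.  234.2] [0.5653 0.1956]
turntable_top side 0.73 [214.9 173.6] [0.5742 0.2035]
pliers scene 0.73 [301.2 237.3] [0.5739 0.2033]
pliers side 0.92 [214.2 173.9] [0.5716 0.203 ]
beaker side 0.7 [305.5 193.2] [0.7942 0.0353]
jar scene 0.68 [224.9 276.1] [0.7761 0.1699]
jar side 0.75 [277.2 176.1] [0.7791 0.1653]
jar side 0.69 [193.5 174.8] [0.5477 0.3125]
vial scene 0.59 [218.  232.4] [0.713  0.0295]
vial scene 0.54 [304.  238.4] [0.5347 0.172 ]
vial side 0.72 [283.  201.4] [0.7095 0.0336]
flask scene 0.55 [215.8 136. ] [ 0.4742 -0.3929]
flask scene 0.46 [221.1 232.6] [0.7065 0.0347]
flask side 0.75 [311.3 348.6] [ 0.472 -0.394]
flask side 0.16 [210. 242.] [ 0.4449 -0.0231]
driver scene 0.72 [380.8 301.1] [0.515 0.43 ]
driver side 0.6 [168.9 159.7] [0.5169 0.455 ]
collar scene 0.48 [284.6 188.4] [ 0.4496 -0.0273]
collar side 0.45 [212.  241.2] [ 0.4506 -0.0228]
collar side 0.36 [312.8 342.7] [ 0.4823 -0.3856]
{'time': 1.95, 'q': array([71.4478,  4.9793, 10.0809, 95.0993,  0.0005, 89.9988]), 'qd': array([-0.1281, -0.062 ,  0.0214, -0.0326, -0.1153, -0.03  ]), 'joint_efforts': array([ -0.0003, -52.0099,  46.4853,   0.0018,  -0.0001,  -0.    ]), 'ee_pos': array([0.175 , 0.5214, 0.2313]), 'tcp_rot': array([179.9977,  -0.0005, 161.449 ]), 'wrist_force': array([0.1313, 0.0239, 0.5229]), 'torque': array([ 0.0362,  0.0227, -0.016 ]), 'grasp_force': 0.0, 'opening': 0.08564114793003537}
```

```bash
sed -i 's/^import numpy/import pickle,numpy/;s/^from workcell/from workcell/' h.py; python3 - <<'E'
from h import *
np.set_printoptions(precision=4,suppress=True)
C=cams()
P=dict(grip=((321.8,228),(195.4,177.9),.055),ring=((268.9,254.4),(243.9,171.9),.038),groove=((198,173.3),(317.9,215),.075),top=((306.8,237),(214.9,173.6),.05),pl=((301.2,237.3),(214.2,173.9),.05))
for k,(a,b,z) in P.items():
    print(k,tri([ray(C["scene"],a),ray(C["side"],b)]),atz(C["scene"],a,z),atz(C["side"],b,z))
s=C["scene"]["color"][120:330,160:440]; 
cv2.imwrite("pics/b.png",cv2.resize(s,(800,600),interpolation=cv2.INTER_CUBIC)[...,::-1])
E
```

```text
grip [0.511  0.2067 0.0523] [0.5125 0.209  0.055 ] [0.5097 0.2018 0.055 ]
ring [0.6677 0.194  0.034 ] [0.6682 0.1981 0.038 ] [0.6658 0.1863 0.038 ]
groove [ 0.6779 -0.146   0.0733] [ 0.6761 -0.1403  0.075 ] [ 0.6804 -0.1492  0.075 ]
top [0.5689 0.2082 0.0508] [0.5615 0.21   0.05  ] [0.5742 0.2035 0.05  ]
pl [0.5726 0.2031 0.0494] [0.5739 0.2033 0.05  ] [0.5716 0.203  0.05  ]
```

View pics/a.png

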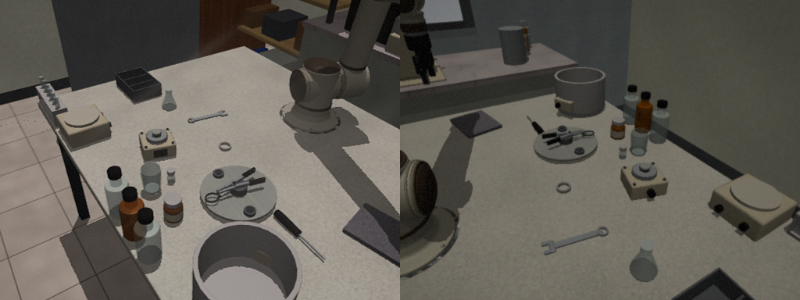

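View pics/b.png

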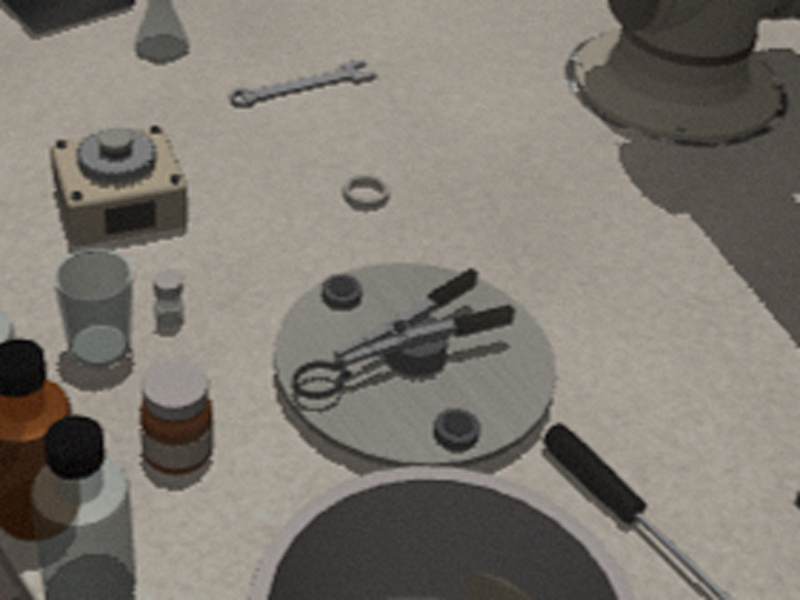

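>>> send_rows(moves=[0.95, -0.9, -0.1, 0, 0, 0.11, -1, 0.95, -0.9, -0.1, 0, 0, 0.11, -1, 0.95, -0.9, -0.1, 0, 0, 0.11, -1, 0.95, -0.9, -0.1, 0, 0, 0.11, -1, 0.95, -0.9, -0.1, 0, 0, 0.11, -1, 0.95, -0.9, -0.1, 0, 0, 0.11, -1, 0.95, -0.9, -0.1, 0, 0, 0.11, -1, 0.95, -0.9, -0.1, 0, 0, 0.11, -1], squeeze=80)

```text
time: 3.05
ee_pos: [0.3657, 0.3406, 0.2113]
tcp_rot: [180.0, 0.0, 169.0]
wrist_force: [-0.6, -0.2, 0.8]
opening: 0.0853
grasp_force: 0.0
```

>>> send_rows(moves=[0.95, -0.9, -0.1, 0, 0, 0.11, -1, 0.95, -0.9, -0.1, 0, 0, 0.11, -1, 0.95, -0.9, -0.1, 0, 0, 0.11, -1, 0.95, -0.9, -0.1, 0, 0, 0.11, -1, 0.95, -0.9, -0.1, 0, 0, 0.11, -1, 0.95, -0.9, -0.1, 0, 0, 0.11, -1, 0, 0, 0, 0, 0, 0, -1, 0, 0, 0, 0, 0, 0, -1])

```text
time: 4.05
ee_pos: [0.5072, 0.2066, 0.1963]
tcp_rot: [180.0, -0.0, 174.7]
wrist_force: [-0.3, 0.5, -0.7]
opening: 0.0853
grasp_force: 0.0
```

```bash
cat > w.py <<'E'
from h import *
np.set_printoptions(precision=4,suppress=True)
C=cams(("scene","side","wrist"))
for q,z in dict(pliers_grip=.055,ring_center=.038,pliers=.05,turntable_top=.05).items():
    rs=[]
    for n,c in C.items():
        L=bot.landmark_of(n,q)
        for l in L[:1]: print(q,n,round(l["p"],2),np.array(l["pixel"]).round(1),atz(c,l["pixel"],z)[:2])
o=bot.get_obs(); print(o["time"],o["ee_pos"],o["tcp_rot"],o["q"],o["wrist_force"])
cv2.imwrite("pics/w.png",C["wrist"]["color"][...,::-1])
E
python3 w.py
```

```text
pliers_grip scene 0.71 [320. 228.] [0.5163 0.2065]
pliers_grip side 0.69 [192.7 173.8] [0.5127 0.2284]
ring_center scene 0.69 [271.5 250.5] [0.6553 0.1908]
ring_center side 0.93 [242.9 171.6] [0.664  0.1896]
ring_center wrist 0.6 [260.1 322.6] [0.6638 0.1956]
pliers scene 0.68 [301.8 235.9] [0.5696 0.2001]
pliers side 0.91 [215.9 172. ] [0.5813 0.2109]
pliers wrist 0.75 [257.3 249.8] [0.5775 0.2006]
turntable_top scene 0.7 [214.9 133.3] [ 0.5076 -0.338 ]
turntable_top side 0.74 [210.8 174.8] [0.5603 0.2033]
turntable_top wrist 0.61 [262.1 235.7] [0.5641 0.2062]
4.8 [0.5075 0.2064 0.1963] [-179.9998    0.0004  174.6787] [22.1307  4.0829  5.237  91.1538 -0.0004 27.452 ] [-0.2346 -0.3618  0.4606]
```

View pics/w.png

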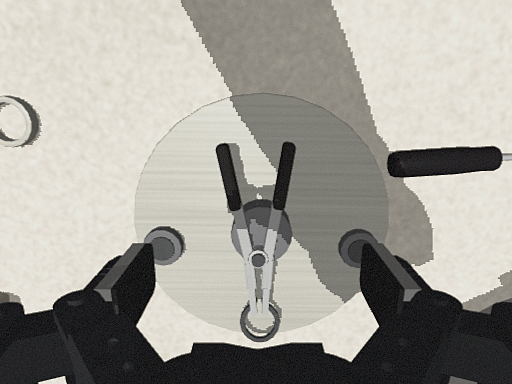

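```bash
python3 - <<'E'
from h import *
np.set_printoptions(precision=4,suppress=True)
c=bot.camera("wrist")
for n,p,z in (("rear",(255.5,145),.064),("front",(257.3,209),.064),("pivot",(258.5,259),.062),("ring",(260.5,321),.04),("k1",(163,243),.039),("k2",(357,245),.039)):
    print(n,atz(c,p,z))
E
```

```text
rear [0.4802 0.2075 0.064 ]
front [0.534 0.204 0.064]
pivot [0.5811 0.2007 0.062 ]
ring [0.6607 0.1955 0.04  ]
k1 [0.5679 0.1116 0.039 ]
k2 [0.5868 0.2937 0.039 ]
```

>>> send_rows(moves=[0.42, -0.06, -0.95, 0, 0, 0.17, -1, 0, 0, -0.95, 0, 0, 0, -1, 0, 0, -0.95, 0, 0, 0, -1, 0, 0, -0.95, 0, 0, 0, -1, 0, 0, -0.95, 0, 0, 0, -1, 0, 0, -0.95, 0, 0, 0, -0.8, 0, 0, -0.95, 0, 0, 0, -0.6, 0, 0, 0, 0, 0, 0, -0.4])

```text
time: 5.85
ee_pos: [0.5168, 0.2044, 0.0283]
tcp_rot: [-179.9, -0.2, 176.1]
wrist_force: [0.1, -0.2, 1.2]
opening: 0.06
grasp_force: 0.0
```

```bash
python3 - <<'E'
from h import *
c=bot.camera("wrist"); cv2.imwrite("pics/g1.png",c["color"][...,::-1])
o=bot.get_obs(); print(o["time"],o["ee_pos"],o["tcp_rot"],o["wrist_force"],o["opening"])
E
```

```text
5.9 [0.51758092 0.20473335 0.0297967 ] [-1.79969220e+02 -6.87635141e-02  1.76140452e+02] [ 0.00928273 -1.38155111 -0.47573483] 0.059612364369807276
```

View pics/g1.png

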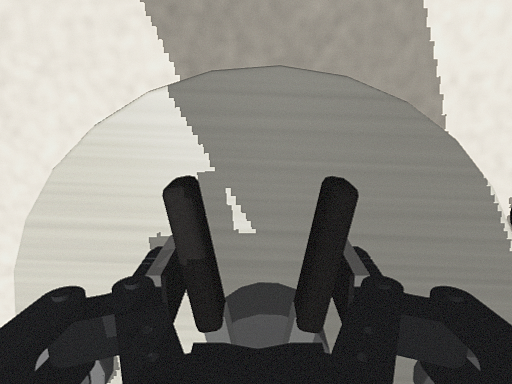

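The open fingers straddle the two grips symmetrically (handles at columns ~190 and ~330, pads outside them). Now closing in steps while rising slightly to cancel the pads' forward swing.

>>> send_rows(moves=[0, 0, 0, 0, 0, 0, -0.25, 0, 0, 0.02, 0, 0, 0, -0.15, 0, 0, 0.03, 0, 0, 0, -0.05, 0, 0, 0.03, 0, 0, 0, 0.05, 0, 0, 0.03, 0, 0, 0, 0.15, 0, 0, 0.03, 0, 0, 0, 0.25, 0, 0, 0, 0, 0, 0, 1, 0, 0, 0, 0, 0, 0, 1], squeeze=80)

```text
time: 6.9
ee_pos: [0.5175, 0.2053, 0.0342]
tcp_rot: [180.0, -0.0, 176.2]
wrist_force: [-6.8, 2.6, 10.2]
opening: 0.0249
grasp_force: 78.4
```

>>> send_rows(moves=[0, 0, 0, 0, 0, 0, 1, 0, 0, 0, 0, 0, 0, 1])

```text
time: 7.15
ee_pos: [0.5175, 0.2053, 0.0343]
tcp_rot: [180.0, -0.0, 176.2]
wrist_force: [-7.1, 2.0, 10.8]
opening: 0.0254
grasp_force: 78.3
```

>>> send_rows(moves=[0, 0, 0.2, 0, 0, 0, 1, 0, 0, 0.4, 0, 0, 0, 1, 0, 0, 0.4, 0, 0, 0, 1, 0, 0, 0.4, 0, 0, 0, 1, 0, 0, 0.4, 0, 0, 0, 1, 0, 0, 0.4, 0, 0, 0, 1, 0, 0, 0.2, 0, 0, 0, 1, 0, 0, 0, 0, 0, 0, 1])

```text
time: 8.15
ee_pos: [0.5182, 0.205, 0.0939]
tcp_rot: [180.0, 0.0, 176.1]
wrist_force: [0.2, 0.5, -1.9]
opening: 0.0247
grasp_force: 78.7
```

```bash
python3 - <<'E'
from h import *
np.set_printoptions(precision=4,suppress=True)
C=cams(("scene","side","wrist"))
for q in ("pliers_grip","ring_center","pliers"):
    rs=[]
    for n in ("scene","side"):
        for l in bot.landmark_of(n,q)[:1]: print(q,n,round(l["p"],2),l["pixel"]); rs.append(ray(C[n],l["pixel"]))
    if len(rs)==2: print(tri(rs))
o=bot.get_obs(); print(o["time"],o["ee_pos"],o["tcp_rot"],o["wrist_force"],o["opening"])
s=C["scene"]["color"][170:300,210:370]; d=C["side"]["color"][110:240,150:310]
cv2.imwrite("pics/l.png",cv2.resize(np.hstack([s,d,]),(800,325),interpolation=cv2.INTER_CUBIC)[...,::-1])
E
```

```text
pliers_grip scene 0.65 [318.1, 211.6]
pliers_grip side 0.74 [196.3, 158.1]
[0.5237 0.2052 0.1138]
ring_center scene 0.68 [272.5, 235.3]
ring_center side 0.68 [240.7, 153.9]
[0.6606 0.1973 0.0971]
pliers scene 0.71 [301.5, 218.0]
pliers side 0.64 [215.9, 156.9]
[0.5756 0.1965 0.1096]
8.6 [0.5179 0.2049 0.0934] [-179.9935   -0.015   176.1439] [ 0.6561 -0.0419 -3.0927] 0.024743420177863636
```

View pics/l.png

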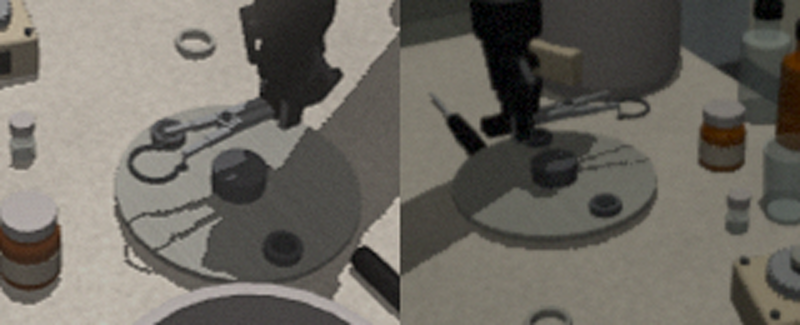

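>>> send_rows(moves=[0, 0, 0.5, 0, 0, 0, 1, 0, -0.3, 0.6, 0, 0, 0, 1, 0, -0.6, 0.6, 0, 0, 0, 1, 0, -0.8, 0.5, 0, 0, 0, 1, 0, -0.8, 0, 0, 0, 0, 1, 0, -0.8, 0, 0, 0, 0, 1, 0, -0.8, 0, 0, 0, 0, 1, 0, -0.8, 0, 0, 0, 0, 1])

```text
time: 9.6
ee_pos: [0.5177, 0.0809, 0.1481]
tcp_rot: [-180.0, -0.0, 176.1]
wrist_force: [0.1, -0.3, -1.7]
opening: 0.025
grasp_force: 78.7
```

>>> send_rows(moves=[0.1, -0.9, 0, 0, 0, 0, 1, 0.1, -0.9, 0, 0, 0, 0, 1, 0.1, -0.9, 0, 0, 0, 0, 1, 0.1, -0.9, 0, 0, 0, 0, 1, 0.1, -0.9, 0, 0, 0, 0, 1, 0.1, -0.9, 0, 0, 0, 0, 1, 0.08, -0.9, 0, 0, 0, 0, 1, 0, -0.9, 0, 0, 0, 0, 1])

```text
time: 10.6
ee_pos: [0.5347, -0.0991, 0.1482]
tcp_rot: [-180.0, -0.0, 176.1]
wrist_force: [0.4, 0.7, -2.1]
opening: 0.0252
grasp_force: 78.7
```

>>> send_rows(moves=[0, -0.8, 0, 0, 0, 0, 1, 0, -0.5, 0, 0, 0, 0, 1, 0, -0.26, 0, 0, 0, 0, 1, 0, 0, 0, 0, 0, 0, 1, 0, 0, 0, 0, 0, 0, 1])

```text
time: 11.22
ee_pos: [0.535, -0.1361, 0.1486]
tcp_rot: [180.0, -0.0, 176.2]
wrist_force: [-0.4, -1.4, -1.7]
opening: 0.0252
grasp_force: 78.7
```

```bash
cat > f.py <<'E'
from h import *
import sys
np.set_printoptions(precision=4,suppress=True)
C=cams(("scene","side","wrist"))
for q,z in (("ring_center",0),("groove",.075)):
    rs=[]
    for n in C:
        for l in bot.landmark_of(n,q)[:1]:
            print(q,n,round(l["p"],2),l["pixel"]); rs.append(ray(C[n],l["pixel"]))
            if z: print(atz(C[n],l["pixel"],z))
    if len(rs)>=2: print(tri(rs))
o=bot.get_obs(); print(o["time"],o["ee_pos"],o["tcp_rot"],o["wrist_force"],o["opening"],o["q"])
def crop(c,X,w=50,h=56):
    u,v=proj(c,X).astype(int); u0,v0=max(u-w,0),max(v-h,0); print("crop",u0,v0); im=c["color"][v0:v0+2*h,u0:u0+2*w]
    return cv2.resize(im,(400,448),interpolation=cv2.INTER_CUBIC)
X=[.678,-.146,.1]
cv2.imwrite(sys.argv[1],np.hstack([crop(C["scene"],X),crop(C["side"],X)])[...,::-1])
cv2.imwrite("pics/wr_"+sys.argv[1][5:],C["wrist"]["color"][...,::-1])
E
python3 f.py pics/p1.png
```

```text
ring_center scene 0.63 [192.5, 147.3]
ring_center side 0.89 [321.4, 185.4]
[ 0.6818 -0.1487  0.1593]
groove scene 0.55 [199.5, 169.2]
[ 0.663  -0.1555  0.075 ]
groove side 0.95 [315.4, 215.4]
[ 0.6741 -0.1474  0.075 ]
[ 0.6674 -0.1515  0.0797]
11.675 [ 0.535  -0.1365  0.1485] [179.9996   0.0004 176.1527] [ 1.2363  0.4989 -1.6732] 0.025065991581685307 [-14.3106   4.3786   0.284   85.905    0.0005 -10.4633]
crop 145 109
crop 267 150
```

View pics/p1.png

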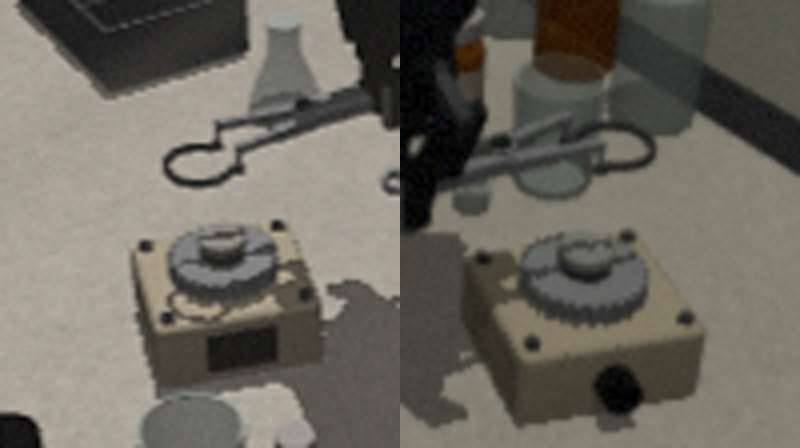

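The pictures show the open ring above the unit (scene ring centre ≈(195,150), shaft end ≈(201,169); side ring ≈(321,186), shaft ≈(313,215)). I lower it close above the shaft end, then compare both by circle fits.

>>> send_rows(moves=[0, 0, -0.5, 0, 0, 0, 1, 0, 0, -0.6, 0, 0, 0, 1, 0, 0, -0.5, 0, 0, 0, 1, 0, 0, -0.3, 0, 0, 0, 1, 0, 0, 0, 0, 0, 0, 1, 0, 0, 0, 0, 0, 0, 1])

```text
time: 12.42
ee_pos: [0.5352, -0.1366, 0.1015]
tcp_rot: [-180.0, 0.0, 176.1]
wrist_force: [0.2, -0.0, -1.7]
opening: 0.0249
grasp_force: 78.6
```

```bash
cat > fit.py <<'E'
from h import *
from scipy.ndimage import map_coordinates,gaussian_filter
from scipy.optimize import minimize
import sys
np.set_printoptions(precision=4,suppress=True)
C=cams(); o=bot.get_obs(); print(o["time"],o["ee_pos"],o["wrist_force"])
def circ(c,x,y,z,r,a): 
    return np.array([proj(c,(x+r*np.cos(t),y+r*np.sin(t),z)) for t in a])
G={}
for n,c in C.items():
    g=gaussian_filter(c["color"].astype(float).mean(2),.7); G[n]=(g,np.hypot(*np.gradient(g)))
samp=lambda im,p: map_coordinates(im,[p[:,1],p[:,0]],order=1)
A=np.linspace(0,2*np.pi,72,endpoint=False)
yaw=np.radians(-3.85)
AR=yaw+np.radians(np.linspace(-140,140,60)) # ring without gap
zr=o["ee_pos"][2]+float(sys.argv[2]) if len(sys.argv)>2 else o["ee_pos"][2]+.004
def grid(f,x0,w,st=.0005):
    g=np.arange(-w,w+1e-9,st); S=np.array([[f(x0[0]+a,x0[1]+b) for b in g] for a in g])
    i,j=np.unravel_index(S.argmax(),S.shape)
    return np.array([x0[0]+g[i],x0[1]+g[j]]),S.max()
fit={}
gx0=(.677,-.147); rx0=(o["ee_pos"][0]+.143,o["ee_pos"][1]-.0096)
for n,c in C.items():
    g,m=G[n]
    shaft=lambda x,y: samp(m,circ(c,x,y,.0705,.039,A)).mean()
    # dark thin ring: mid circle r=.0225 darker than surroundings
    ring=lambda x,y: -samp(g,circ(c,x,y,zr,.0225,AR)).mean()
    fit[n]=(grid(shaft,gx0,.008),grid(ring,rx0,.008)); print(n,"gear",fit[n][0],"ring",fit[n][1],"ring-gear",fit[n][1][0]-fit[n][0][0])
ims=[]
for n,c in C.items():
    u,v=proj(c,(.678,-.146,.085)); x0,y0=int(u)-33,int(v)-33
    im=cv2.resize(c["color"][y0:y0+66,x0:x0+66],(396,396),interpolation=cv2.INTER_CUBIC)
    for (xy,_),z,r,col in ((fit[n][0],.0705,.039,(255,0,0)),(fit[n][0],.0875,.0175,(255,255,0)),(fit[n][1],zr,.0225,(0,255,0))):
        p=(circ(c,*xy,z,r,A)-[x0-.5,y0-.5])*6
        for q in p.astype(int): cv2.circle(im,tuple(map(int,q)),1,col,-1)
    ims.append(im)
cv2.imwrite(sys.argv[1],np.hstack(ims)[...,::-1])
E
python3 fit.py pics/q1.png
```

```text
12.525 [ 0.5353 -0.1367  0.1016] [ 0.3154 -0.0207 -2.3098]
scene gear (array([ 0.669, -0.149]), np.float64(19.457113739322374)) ring (array([ 0.6793, -0.1463]), np.float64(-68.51323339406505)) ring-gear [0.0103 0.0027]
side gear (array([ 0.67 , -0.142]), np.float64(13.47927730393433)) ring (array([ 0.6833, -0.1413]), np.float64(-57.02898778626425)) ring-gear [0.0133 0.0007]
```

View pics/q1.png

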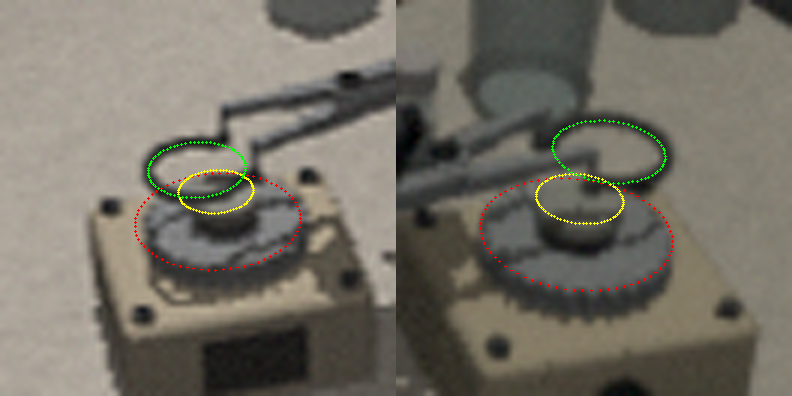

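```bash
cat > rel.py <<'E'
from h import *
from scipy.optimize import least_squares
import sys
np.set_printoptions(precision=4,suppress=True)
S=8; dz=float(sys.argv[1]); pre=sys.argv[2]
C=cams(); o=bot.get_obs(); T=o["ee_pos"]; print(o["time"],T,o["wrist_force"])
A=np.linspace(0,2*np.pi,90,endpoint=False)
def circ(c,X,r,a=A): return np.array([proj(c,(X[0]+r*np.cos(t),X[1]+r*np.sin(t),X[2])) for t in a])
def up(c,px,h=36):   # crop upscaled S times; returns crop and map px->crop
    x0,y0=int(px[0])-h,int(px[1])-h
    return cv2.resize(c[y0:y0+2*h,x0:x0+2*h].astype(np.float32),None,fx=S,fy=S,interpolation=cv2.INTER_CUBIC),np.array([x0,y0])
def poly(sh,pts,o0): 
    m=np.zeros(sh,np.uint8); cv2.fillPoly(m,[cv2.convexHull(((pts-o0+.5)*S).astype(np.int32))],1); return m
def best(im,pos,neg,rng=5):
    def corr(m): # score for all integer subpixel shifts
        k=int(rng*S); t=m[k:-k,k:-k].astype(np.float32); return cv2.matchTemplate(im,t/t.sum(),cv2.TM_CCORR)
    R=corr(pos)-corr(neg); _,mx,_,loc=cv2.minMaxLoc(R); k=int(rng*S)
    return (np.array(loc)-k)/S,mx
g0=np.array([.678,-.146,.075]); r0=np.array([T[0]+.143,T[1]-.0096,T[2]+dz])
gp,rp,ims={}, {},[]
yaw=np.radians(-3.85); AR=yaw+np.radians(np.linspace(-130,130,90))
for n,c in C.items():
    a=cv2.imread(f"pics/a_{n}.png")[...,::-1].astype(np.float32)
    # gear: bluish against beige
    px=proj(c,g0); im,o0=up(a[...,2]-a[...,0],px)
    sil=lambda r,zb,zt:poly(im.shape,np.vstack([circ(c,(g0[0],g0[1],zb),r),circ(c,(g0[0],g0[1],zt),r)]),o0)
    P=sil(.039,.0575,.0705); N=sil(.044,.0575,.0705)-P; P=P-sil(.0175,.0705,.0875)*P
    d,s=best(im,P,N); gp[n]=d; print(n,"gear shift px",d,round(s,1))
    px=proj(c,r0); im,o0=up(255-c["color"].astype(np.float32).max(2),px)
    f=lambda r0_,r1:(lambda m:m)(cv2.fillPoly(np.zeros(im.shape,np.uint8),[np.vstack([((circ(c,r0,r1,AR)-o0+.5)*S),((circ(c,r0,r0_,AR)-o0+.5)*S)[::-1]]).astype(np.int32)],1))
    b=[(best(im,f(.020,.0245),f(.0145,.0185)|f(.0265,.0295)))]
    rp[n]=b[0][0]; print(n,"ring shift px",b[0])
    ctr=proj(c,g0+[0,0,.01]); v,o1=up(c["color"],ctr,33); v=np.clip(v,0,255).astype(np.uint8); 
    va,_=up(a,ctr,33)
    for X,r,sft,col in (((*g0[:2],.0705),.039,gp[n],(255,0,0)),((*g0[:2],.0875),.0175,gp[n],(255,255,0)),(r0,.0225,rp[n],(0,255,0))):
        for q in ((circ(c,X,r)+sft-o1+.5)*S).astype(int): cv2.circle(v,tuple(map(int,q)),1,col,-1)
    ims.append(cv2.resize(v,(400,400)))
cv2.imwrite(pre,np.hstack(ims)[...,::-1])
# relative: camera-shifts absorb gear shift; solve ring & gear position
def res(p):
    ring,cal=p[:3],p[5:].reshape(2,2); g=np.array([p[3],p[4],.075]); r=[]
    for i,(n,c) in enumerate(C.items()):
        r+=list((proj(c,ring)+cal[i]-proj(c,r0)-rp[n])/.3)+list((proj(c,g)+cal[i]-proj(c,g0)-gp[n])/.3)
    return np.r_[r,p[5:]/.8]
s=least_squares(res,np.r_[r0,g0[:2],0,0,0,0])
print("ring",s.x[:3],"gear",s.x[3:5],"cal",s.x[5:],"res",np.abs(s.fun).max())
print("ring-TCP",s.x[:3]-T,"move needed xy",s.x[3:5]-s.x[:2])
E
python3 rel.py .004 pics/r1.png
```

```text
12.625 [ 0.5352 -0.1366  0.1015] [ 1.0624 -0.381  -2.2593]
scene gear shift px [ 3.75  -1.375] 22.7
scene ring shift px (array([-0.5  ,  0.125]), 74.26063537597656)
side gear shift px [-3.5    0.875] 19.4
side ring shift px (array([ 0.75 , -1.625]), 50.09733581542969)
ring [ 0.6816 -0.1439  0.1069] gear [ 0.6671 -0.1452] cal [ 0.2064 -0.251   0.1836 -0.2771] res 0.3463631140794822
ring-TCP [ 0.1464 -0.0073  0.0054] move needed xy [-0.0146 -0.0013]
```

View pics/r1.png

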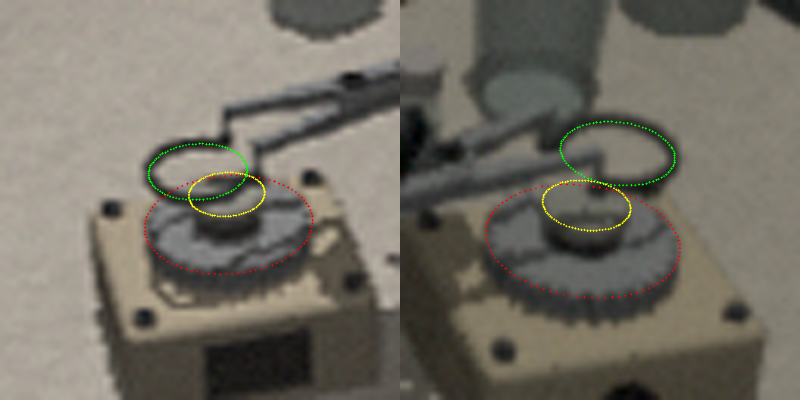

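>>> send_rows(moves=[-0.2, -0.02, -0.1, 0, 0, 0, 1, -0.2, -0.02, -0.1, 0, 0, 0, 1, -0.18, -0.01, -0.1, 0, 0, 0, 1, 0, 0, 0, 0, 0, 0, 1, 0, 0, 0, 0, 0, 0, 1])

```text
time: 13.25
ee_pos: [0.5206, -0.1379, 0.0936]
tcp_rot: [180.0, 0.0, 176.1]
wrist_force: [0.3, -0.0, -3.3]
opening: 0.0249
grasp_force: 78.6
```

```bash
sed -i 's/\.143,T\[1\]-\.0096/.146,T[1]-.008/; s/AR=yaw+np.radians(np.linspace(-130,130,90))/AR=yaw+np.radians(np.linspace(-140,140,90))/' rel.py
sed -i 's/^    b=\[.*/&\n    for ri,ro in ((.019,.022),(.020,.023),(.021,.025),(.022,.026),(.023,.027)):\n        print(ri,best(im,f(ri,ro),f(ri-.005,ri-.0015)|f(ro+.0015,ro+.005)))/' rel.py
sed -i 's/cv2.resize(v,(400,400))/np.vstack([cv2.resize(v0,(300,300),interpolation=cv2.INTER_CUBIC),cv2.resize(v,(300,300))])/; s/    va,_=.*/    v0=v.copy()/' rel.py
python3 rel.py .0054 pics/r2.png
```

```text
13.35 [ 0.5206 -0.1379  0.0936] [ 0.4405  1.2515 -1.5924]
scene gear shift px [ 3.75  -1.375] 22.7
0.019 (array([-0.5  ,  0.125]), 40.815887451171875)
0.02 (array([-0.125,  0.   ]), 48.82450866699219)
0.021 (array([0.375, 0.   ]), 57.73646545410156)
0.022 (array([ 0.875, -0.125]), 57.29624938964844)
0.023 (array([ 1.25 , -0.125]), 53.57562255859375)
scene ring shift px (array([0.25, 0.  ]), 61.6417236328125)
side gear shift px [-3.5    0.875] 19.4
0.019 (array([ 0.5  , -0.875]), 28.513442993164062)
0.02 (array([ 0.25 , -0.625]), 37.17291259765625)
0.021 (array([ 0. , -0.5]), 45.357086181640625)
0.022 (array([-0.25, -0.25]), 42.18885803222656)
0.023 (array([-0.625, -0.125]), 36.029083251953125)
side ring shift px (array([ 0.125, -0.5  ]), 49.2259521484375)
ring [ 0.6671 -0.1449  0.099 ] gear [ 0.6671 -0.1452] cal [ 0.2148 -0.2517  0.189  -0.2757] res 0.3446507568667551
ring-TCP [ 0.1465 -0.0071  0.0053] move needed xy [-0.0001 -0.0003]
```

View pics/r2.png

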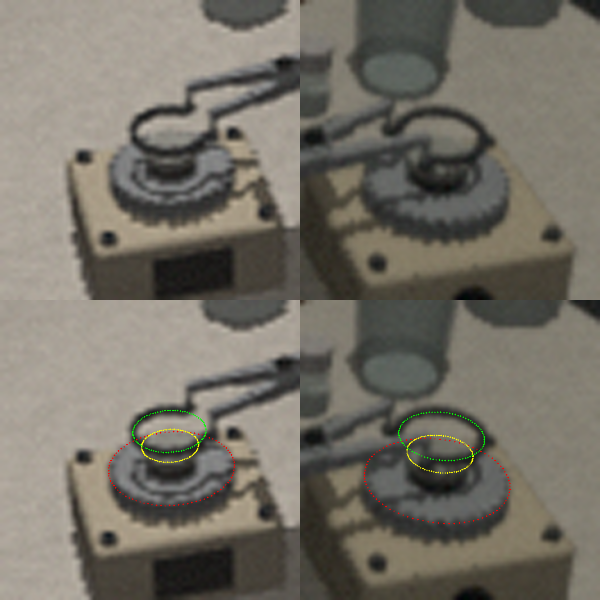

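>>> send_rows(moves=[0, 0, -0.16, 0, 0, 0, 1, 0, 0, -0.16, 0, 0, 0, 1, 0, 0, -0.12, 0, 0, 0, 1, 0, 0, -0.12, 0, 0, 0, 1, 0, 0, 0, 0, 0, 0, 1])

```text
time: 13.98
ee_pos: [0.5203, -0.1378, 0.0792]
tcp_rot: [180.0, -0.0, 176.1]
wrist_force: [0.6, -0.5, -3.4]
opening: 0.0248
grasp_force: 78.7
```

```bash
python3 rel.py .0054 pics/r3.png | grep -v '^0'
```

```text
14.075 [ 0.5205 -0.1378  0.0796] [-0.4836 -0.2718 -2.8946]
scene gear shift px [ 3.75  -1.375] 22.7
scene ring shift px (array([ 0.375, -0.25 ]), 40.1947021484375)
side gear shift px [-3.5    0.875] 19.4
side ring shift px (array([ 0.  , -0.75]), 35.54615783691406)
ring [ 0.6666 -0.1448  0.0857] gear [ 0.6671 -0.1452] cal [ 0.2145 -0.2525  0.189  -0.2749] res 0.3435753341352668
ring-TCP [ 0.1461 -0.0069  0.0061] move needed xy [ 0.0005 -0.0005]
```

>>> send_rows(moves=[0, 0, -0.1, 0, 0, 0, 1, 0, 0, -0.1, 0, 0, 0, 1, 0, 0, -0.08, 0, 0, 0, 1, 0, 0, -0.06, 0, 0, 0, 1, 0, 0, 0, 0, 0, 0, 1])

```text
time: 14.7
ee_pos: [0.5204, -0.1378, 0.0709]
tcp_rot: [180.0, -0.0, 176.1]
wrist_force: [0.1, -0.3, -2.0]
opening: 0.0251
grasp_force: 78.7
```

```bash
python3 rel.py .0055 pics/r4.png | grep -v '^0'
```

```text
14.8 [ 0.5205 -0.1378  0.0711] [ 0.5466 -0.4593 -2.2219]
scene gear shift px [ 3.75  -1.375] 22.7
scene ring shift px (array([0.375, 0.875]), 26.1114501953125)
side gear shift px [-3.5    0.875] 19.4
side ring shift px (array([0.   , 0.125]), 17.3092041015625)
ring [ 0.6673 -0.1442  0.074 ] gear [ 0.6671 -0.1452] cal [ 0.2404 -0.2485  0.2121 -0.2771] res 0.3463805087197717
ring-TCP [ 0.1468 -0.0063  0.0029] move needed xy [-0.0002 -0.0011]
```

View pics/r4.png

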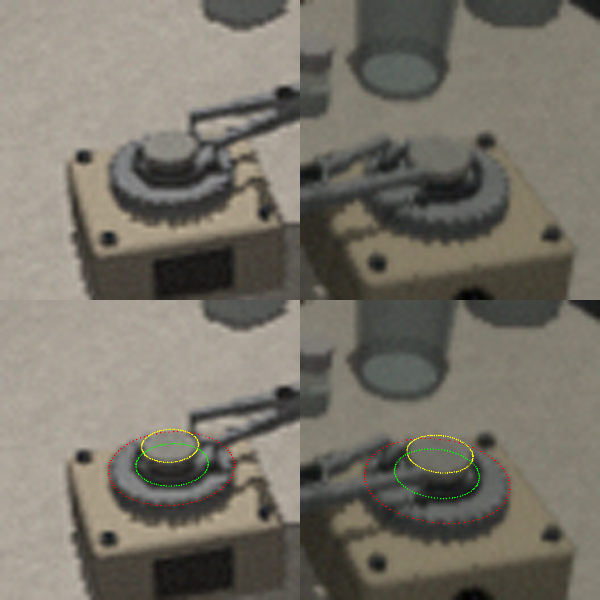

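The ring is around the shaft below its end, concentric in both views (shaft end ≈(170,145) scene, (441,153) side). I'll feel for the gear face to pin down the height.

>>> send_rows(moves=[0, 0, -0.06, 0, 0, 0, 1, 0, 0, 0, 0, 0, 0, 1])

```text
time: 15.05
ee_pos: [0.5204, -0.1378, 0.0694]
tcp_rot: [180.0, -0.0, 176.1]
wrist_force: [0.1, 0.6, -1.3]
opening: 0.0249
grasp_force: 78.6
```

>>> send_rows(moves=[0, 0, -0.04, 0, 0, 0, 1, 0, 0, 0, 0, 0, 0, 1])

```text
time: 15.3
ee_pos: [0.5205, -0.1378, 0.0685]
tcp_rot: [-180.0, -0.0, 176.1]
wrist_force: [-0.2, -0.4, -2.4]
opening: 0.0252
grasp_force: 78.7
```

>>> send_rows(moves=[0, 0, -0.04, 0, 0, 0, 1, 0, 0, 0, 0, 0, 0, 1])

```text
time: 15.55
ee_pos: [0.5205, -0.1379, 0.0676]
tcp_rot: [-180.0, 0.0, 176.1]
wrist_force: [-1.0, 0.2, 0.5]
opening: 0.0253
grasp_force: 79.0
```

>>> send_rows(moves=[0, 0, -0.02, 0, 0, 0, 1, 0, 0, 0, 0, 0, 0, 1])

```text
time: 15.8
ee_pos: [0.5205, -0.1379, 0.0672]
tcp_rot: [-180.0, 0.0, 176.1]
wrist_force: [-1.4, 0.6, 1.0]
opening: 0.025
grasp_force: 79.1
```

>>> send_rows(moves=[0, 0, 0.06, 0, 0, 0, 1, 0, -0.02, 0.05, 0, 0, 0, 1, 0, 0, 0, 0, 0, 0, 1, 0, 0, 0, 0, 0, 0, 1, 0, 0, 0, 0, 0, 0, 1])

```text
time: 16.42
ee_pos: [0.5204, -0.1383, 0.0697]
tcp_rot: [180.0, -0.0, 176.1]
wrist_force: [0.5, 0.2, -1.4]
opening: 0.025
grasp_force: 78.6
```

```bash
python3 - <<'E'
from h import *
print(bot.job_done())
E
```

```text
the job is handed in; nothing more can be done
None
```

The job is handed in (it returned no verdict): by my last measurements the spread ring is around the shaft, level and about 1 mm off-centre, in the groove about 2 mm clear of the gear face, with the pliers still gripped at about 79 N.

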